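Put a fly-tying station back in order

ROBOT

A 6-joint arm with a two-finger parallel gripper is mounted at the origin on the work surface. World frame = base frame: x ahead of the robot, y to its left, z up, the work surface at z = 0. Lengths are in m, angles in rad, forces in N, time in s.
With the tool pointing down it reaches from about 0.325 to 0.9 m from the base axis. Payload 3.5 kg.
Tool frame: the origin (TCP) lies between the finger pads; the fingertips stand 11 mm ahead of it and the grasp point (between the pads) lies 8 mm behind it (r.tip_extent is the distance from the TCP to the fingertips, in m); z points along the fingers, y is the line along which they close (so a half turn about z gives the same grasp; the last joint's range is limited). The gripper opens to 85 mm and grips with 20 to 120 N. Pads are 22 mm wide; open, the fingers measure 114 mm over their backs; the gripper's body (76 mm by 85 mm) begins 54 mm behind the grasp point. The pads swing forward as they close: fully open they stand 13 mm farther back than shut.
Start: joints at [1.102, 0.276, -0.026, 1.268, 0, 1.467], TCP at [0.224, 0.584, 0.242] pointing down, gripper open.
Joint ranges: [-3.12, 3.12], [-0.85, 1.88], [-1.08, 1.24], [-1.95, 2.15], [-1.57, 1.53], [-3.14, 3.14]. Speed limits (rad/s): [2.57, 2.57, 3.14, 3.14, 3.14, 3.14].

INTERFACE

Orientations are given as [roll, pitch, yaw] about the fixed x, y, z axes, in that order (R = Rz(yaw) Ry(pitch) Rx(roll)).
In Python, from bench import readout, viewer, r gives the robot as it stands.
- The arm moves only by the tool arm_command, never from a script. Its argument "commands" is a list that holds one entry, the list of rows, each a list of 6 numbers: the shift along the tool's x, y, z in units of 0.1 m (1.0 is 0.1 m), then the turn, a rotation vector about the tool's x, y, z in units of pi rad (1.0 is pi rad). In form: [[[x, y, z, rx, ry, rz], ...]]. A call has 1 to 12 rows; each row is the pose to reach, as a shift and turn from the pose commanded when the call began, along the tool's axes at that moment, turning the shorter way round; what a row does not reach only later rows make up. A row lasts 1/8 s, in which the tool goes at most 62.5 mm and 10.7 degrees, less where a joint would pass 70% of its speed; a pose out of reach is approached as far as the arm can. A call with a number of a shift or a turn outside -1 to 1 is refused whole. A call with a gripper value outside its range is refused whole. "grip" is the opening, from -1 (shut) to 1 (fully open), set as the call begins (left out, the last holds). The fingers move at their own pace and stop on an object; "force" is the grip in N (left out, the last holds). Time passes only in rows, so rows that repeat a pose let the fingers close. It gives the time, the measured TCP pose, the force, the opening and the grip force at its end, in the units of the state.
- readout.state(): the state, without advancing time (a new reading comes with each control period).
- viewer.get_image(name): name is "side" or "top" or "wrist"; returns the picture (480x640x3 uint8, red, green, blue); there is no depth.
- viewer.camera_info(name): a dict with "fovy" (degrees; the focal length in pixels is half the picture's height over the tangent of half this angle, whatever the lens; pixels are square), "cx", "cy" (the principal point, pixels), "cam_to_world" (4x4, takes a point from camera to world coordinates); the wrist camera has in their place "tool_from_camera" (4x4, takes a point from camera to tool coordinates, whose origin is the TCP and whose axes are the flange's). Camera axes: x right, y up, looking along -z (the intrinsics and any distortion apply to the point x, -y, -z); pixel columns grow to the right and rows downward; lengths in m; the calibration is good to about 2 mm. The wrist camera is an equidistant fisheye: a pixel r from the principal point sees the ray r / f radians off the axis. A picture is of the moment at which its call begins: read the wrist's pose just before it. camera_info takes no time and is no camera call.
- r.job_done(): hands the job in; it is judged then, once.
The state is a dict: "clock": time; "joint_positions": joint angles; "qvel": joint speeds; "tau": joint torques, N m; "eef_pos": TCP position; "ee_rot": TCP orientation; "ft_force": force on the tool from outside, world axes, zero at the start; "ft_torque": the same for the moment, N m; "gripper_width": finger opening in m; "gripper_force": force on a finger pad.
Only numpy, scipy, OpenCV 4.12 (cv2) and the standard library are available. Lean on these libraries where they do the work, as an engineer would, in place of code of your own. Each camera call takes 0.05 s, during which the arm holds its last target. There are 200 camera calls.

TASK

At this fly-tying station the cup, the cement jar, the hair stacker and the wire spool are standing in one another's places. Put each back, upright, in the middle of its own: the cup on the cork coaster, the cement jar in the white drip dish, the hair stacker on the black rubber tapping pad and the spool in the dark wooden tray; the empty white plastic tray is free to park things in on the way. Keep everything upright, set it down rather than dropping it, and leave the vise where it is.

Things in the scene. Friction and masses are not known exactly. Their poses are not given: they have to be found in the camera images.
- cup: loose open stainless steel drinking cup, empty, round, 60 mm outside diameter (55 mm at the foot), 80 mm tall, wall 3 mm. Origin: centre of its underside; z up its axis. About 0.16 kg
- cement_jar: loose closed amber glass jar of head cement with a black ribbed screw cap and a paper band, round, 40 mm diameter, 60 mm tall (the cap, 39 mm in diameter, is the top 20 mm). Origin: centre of its underside; z up its axis. About 0.09 kg
- hair_stacker: loose hair stacker: slim upright metal tube 27 mm in diameter and 86 mm tall, brass below and aluminium above, with a foot flange 40 mm across (10 mm high) and a collar 30 mm across round the top 6 mm. Origin: centre of its underside; z up its axis. About 0.11 kg
- spool: loose spool of copper wire standing on end: white flanges 40 mm in diameter at top and bottom, wound to 39 mm between them, 60 mm tall. Origin: centre of its underside; z up its axis. About 0.07 kg
- coaster: place of the cup: round cork coaster, 98 mm in diameter, 5 mm thick, flat without a rim; does not move. Origin: centre of its underside, on the table top
- drip_dish: place of the cement jar: shallow round white ceramic dish, 96 mm across the rim, 13 mm high, wall 4 mm, its flat floor about 78 mm across and 5 mm above the table; does not move. Origin: centre of its underside, on the table top
- tapping_pad: place of the hair stacker: square black rubber pad, 100 x 100 mm, 5 mm thick, flat without a rim; does not move. Origin: centre of its underside, on the table top; x and y along its sides
- spool_tray: place of the spool: small square tray of dark wood, 92 x 92 mm outside and 78 x 78 mm inside, rim 14 mm high, its floor 5 mm above the table; does not move. Origin: centre of its underside, on the table top; x and y along its sides
- spare_tray: the spare place: oblong white plastic tray, 100 mm (x) by 140 mm (y) outside, wall 4 mm, rim 14 mm high, its floor 5 mm above the table, empty at the start; does not move. Origin: centre of its underside, on the table top
- vise: bystander: fly-tying vise, black steel base 100 mm (x) by 130 mm (y), 12 mm thick, with a steel stem and jaws up to 200 mm high; heavy (1.6 kg) but loose. Origin: centre of its underside. Other clutter (a red drink bottle, scissors, plastic boxes) stands outside the group of five places
Mind the look-alikes: they are no part of the job. What is shaped like the hair_stacker but purple is not meant.

How it is judged:
By the outcome, as a careful person would: the job done as asked, in the order asked, and still so for the second after the job is handed in, with the robot touching nothing.
It also fails if it takes over 125 s, if anything falls off the work surface, if the arm or the gripper's body presses on something with over 40 N, if the wrist force passes 120 N, or if a joint passes its speed limit or range.

## Working session

There is one attempt and no reset: what is moved stays moved. The work goes in short steps, Python scripts to look and compute and a tool call to move; the robot and the scene stay as the last step left them, time stands still between calls to the robot, and variables do not carry over. Pictures are saved under pics/ and viewed, at most 14 in all, crops included, and the job is handed in when it is done.

Besides the shell and the picture viewer there is one more tool, called after "Call:" as name([rows], argument=value, ...), one row to a line, values as JSON. arm_command: Moves the arm, as the interface text tells. Shifts and turns lie within -1 to 1; 1 stands for 0.1 m of shift or pi rad of turn. Its arguments: {"type":"object","properties":{"commands":{"type":"array","items":{"type":"array","items":{"type":"array","items":{"type":"number"}}}},"grip":{"type":"number"},"force":{"type":"number"}},"required":["commands"]}

```bash
mkdir -p pics; ls; python3 - <<'E'
from bench import readout, viewer, r
import cv2
for n in("top","side"):
    cv2.imwrite(f"pics/{n}0.png",viewer.get_image(n)[:,:,::-1]); print(n,viewer.camera_info(n))
print(viewer.camera_info("wrist")); print(readout.state(), r.tip_extent)
E
```

```text
pics
top {'fovy': 55.797939652656936, 'cx': 318.99672724037276, 'cy': 242.6242390708897, 'cam_to_world': array([[ 0.09023618,  0.97079538, -0.22229208,  0.32039807],
       [-0.99591415,  0.08874959, -0.0166888 , -0.04172127],
       [ 0.00352692,  0.22288976,  0.97483728,  0.95082673],
       [ 0.        ,  0.        ,  0.        ,  1.        ]])}
side {'fovy': 53.41377891333369, 'cx': 320.9350857914432, 'cy': 247.99930905145033, 'cam_to_world': array([[ 0.96627646,  0.15381063, -0.20652384,  0.33697872],
       [-0.25704748,  0.62402059, -0.7379193 , -0.73702044],
       [ 0.0153753 ,  0.76612048,  0.64251304,  0.64316564],
       [ 0.        ,  0.        ,  0.        ,  1.        ]])}
{'fovy': 65.70646984690485, 'cx': 311.8209874327989, 'cy': 234.57028683500437, 'tool_from_camera': array([[-4.28828263e-04,  9.63210140e-01,  2.68749031e-01,
         6.82619156e-02],
       [ 9.99999906e-01,  4.30685857e-04,  5.20457231e-05,
        -1.16267011e-03],
       [-6.56154385e-05,  2.68749028e-01, -9.63210234e-01,
        -1.31818523e-01],
       [ 0.00000000e+00,  0.00000000e+00,  0.00000000e+00,
         1.00000000e+00]])}
{'clock': 0.1, 'joint_positions': array([ 1.10158728e+00,  2.77108685e-01, -2.77491957e-02,  1.26800542e+00,
        2.93366074e-05,  1.46740817e+00]), 'qvel': array([-0.0002095 , -0.00229703,  0.00471516,  0.00075246, -0.00127957,
        0.00079053]), 'tau': array([ 5.24301959e-04, -4.46709466e+01,  2.96128678e+01,  8.46155221e-03,
       -8.31264947e-05,  2.54464013e-06]), 'eef_pos': array([0.22325516, 0.58303064, 0.24123679]), 'ee_rot': array([-3.13953974e+00, -2.42500155e-04,  2.77577149e+00]), 'ft_force': array([ 0.54478236, -0.19307129, -0.64987245]), 'ft_torque': array([ 0.03765099, -0.00508604, -0.00258775]), 'gripper_force': 0.0, 'gripper_width': 0.08545704545790772} 0.011
```

View pics/top0.png

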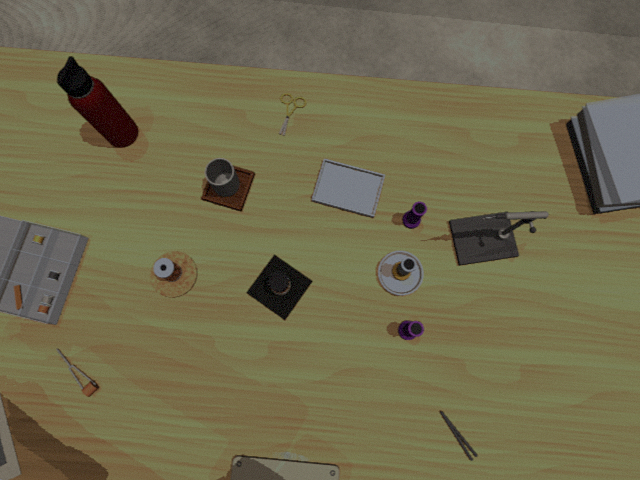

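View pics/side0.png

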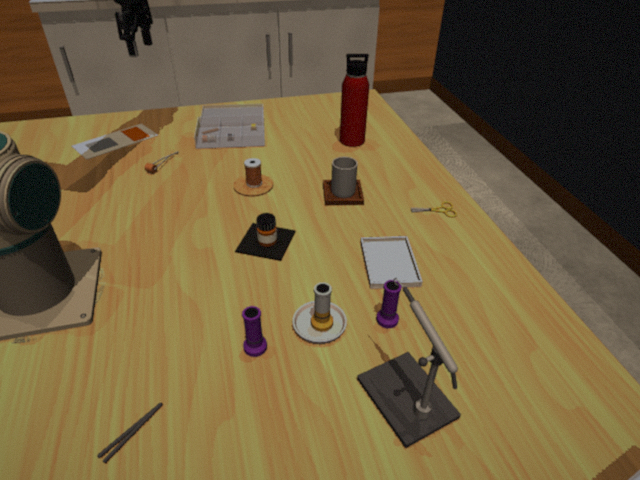

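```bash
python3 - <<'E'
import cv2
a=cv2.imread("pics/top0.png")[145:345,140:440]; cv2.imwrite("pics/topc.png",cv2.convertScaleAbs(cv2.resize(a,None,fx=2.6,fy=2.6,interpolation=cv2.INTER_CUBIC),alpha=1.6))
a=cv2.imread("pics/side0.png")[145:365,220:430]; cv2.imwrite("pics/sidec.png",cv2.convertScaleAbs(cv2.resize(a,None,fx=2.7,fy=2.7,interpolation=cv2.INTER_CUBIC),alpha=1.3))
E
```

```text
(no output)
```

View pics/topc.png

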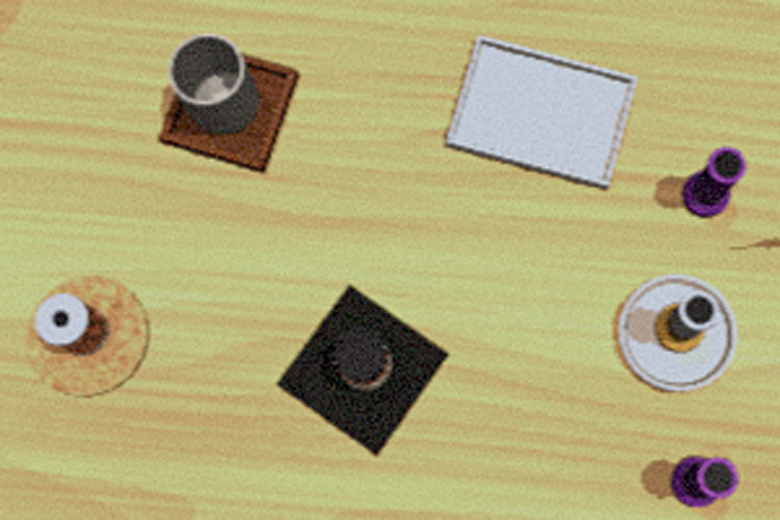

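View pics/sidec.png

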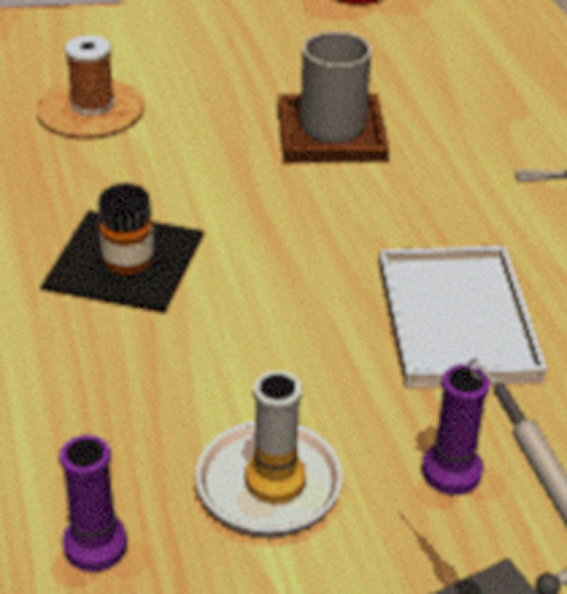

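The stacker shapes in the top crop are at (690,320), in the dish, with brass and aluminium, and at (714,180) and (716,478), both purple. The one in the dish is meant. The crop shows the cup in the wooden tray, the spool on the coaster and the jar on the pad.

```bash
cat > h.py <<'E'
import numpy as np, cv2
from bench import readout, viewer, r
from scipy.spatial.transform import Rotation as R
def ray(n,u,v):
    c=viewer.camera_info(n); f=240/np.tan(np.radians(c["fovy"]/2))
    x,y=(u-c["cx"])/f,(v-c["cy"])/f
    if n=="wrist":
        s=readout.state(); T=np.eye(4); T[:3,:3]=R.from_euler("xyz",s["ee_rot"]).as_matrix(); T[:3,3]=s["eef_pos"]
        T=T@c["tool_from_camera"]; t=np.hypot(x,y); k=np.sinc(t/np.pi); d=np.array([x*k,-y*k,-np.cos(t)])
    else: T=c["cam_to_world"]; d=np.array([x,-y,-1])
    return T[:3,3],T[:3,:3]@d
def at(n,u,v,z):
    o,d=ray(n,u,v); return (o+d*(z-o[2])/d[2])[:2]
E
python3 - <<'E'
from h import *
t=lambda u,v,z:at("top",139.7+u/2.6,144.7+v/2.6,z)
s=lambda u,v,z:at("side",219.7+u/2.7,144.7+v/2.7,z)
np.set_printoptions(precision=4,suppress=True)
for n,u,v,z in [("tray",229,106,.014),("spare",542,112,.014),("pad",363,370,.005),("coaster",89,336,.005),("dish",675,333,.013),("cup",208,69,.085),("spool",61,320,.065),("jar",359,353,.065),("stk",696,309,.091),("pur1",714,163,.086),("pur2",716,475,.086)]: print(n,t(u,v,z))
for n,u,v,z in [("pad",124,262,.005),("coaster",91,108,.005),("dish",269,478,.013),("cup",336,50,.085),("spool",88,47,.065),("jar",125,202,.065),("stk",277,387,.091)]: print("S",n,s(u,v,z))
for a,b,z in [((298,72),(265,170),.014),((478,38),(446,145),.014),((349,286),(448,354),.005),((265,170),(160,140),.014),((446,145),(608,187),.014)]:
    d=t(*b,z)-t(*a,z); print(np.linalg.norm(d),np.degrees(np.arctan2(d[1],d[0])))
print(s(281,98,.014),s(388,157,.014),s(380,249,.014),s(545,372,.014))
E
```

```text
tray [0.6433 0.184 ]
spare [ 0.662 -0.078]
pad [0.4336 0.0486]
coaster [0.441  0.2724]
dish [ 0.4851 -0.1988]
cup [0.6476 0.1873]
spool [0.4435 0.2757]
jar [0.439  0.0473]
stk [ 0.4908 -0.2003]
pur1 [ 0.6067 -0.2097]
pur2 [ 0.3714 -0.2214]
S pad [0.4341 0.0437]
S coaster [0.4429 0.2702]
S dish [ 0.4856 -0.2051]
S cup [0.647  0.1862]
S spool [0.4456 0.2752]
S jar [0.4379 0.0404]
S stk [ 0.4904 -0.202 ]
0.08980877372856894 169.29265091270062
0.0991979202023594 169.45954912102076
0.09857326825621517 -119.39584013870403
0.09215134427824555 78.80740528362877
0.1388497811434651 -99.9484975368331
[0.6121 0.2324] [0.6768 0.1195] [0.6298 0.0008] [ 0.6986 -0.1586]
```

Call:
arm_command([
  [[-1,-0.4,0,0,0,-0.1165],[-1,-0.4,0,0,0,-0.1165],[-1,-0.4,0,0,0,-0.1165]],
], grip=1, force=40)

```text
clock: 0.48
eef_pos: [0.3043, 0.5084, 0.2417]
ee_rot: [-3.14, -0.0, 3.138]
ft_force: [-0.2, 0.1, -0.3]
gripper_width: 0.0854
gripper_force: 0.0
```

Call:
arm_command([
  [[-0.86,-0.81,0,0,0,0],[-0.86,-0.81,0,0,0,0],[-0.86,-0.81,0,0,0,0]],
])

```text
clock: 0.85
eef_pos: [0.3903, 0.428, 0.242]
ee_rot: [-3.141, -0.0, 3.136]
ft_force: [1.1, -0.6, 0.0]
gripper_width: 0.0856
gripper_force: 0.0
```

Call:
arm_command([
  [[-0.86,-0.81,0,0,0,0],[-0.86,-0.81,0,0,0,0],[-0.86,-0.81,0,0,0,0]],
])

```text
clock: 1.23
eef_pos: [0.4762, 0.3477, 0.242]
ee_rot: [3.141, -0.0, 3.137]
ft_force: [-0.7, -0.4, 0.5]
gripper_width: 0.0853
gripper_force: 0.0
```

Call:
arm_command([
  [[-0.86,-0.81,0,0,0,0],[-0.86,-0.81,0,0,0,0],[-0.86,-0.81,0,0,0,0]],
])

```text
clock: 1.6
eef_pos: [0.562, 0.2673, 0.2419]
ee_rot: [3.141, -0.0, 3.139]
ft_force: [-0.9, 1.1, 0.0]
gripper_width: 0.0854
gripper_force: 0.0
```

Call:
arm_command([
  [[-0.85,-0.8,0.2,0,0,0],[-0.85,-0.8,0.2,0,0,0],[-0.85,-0.8,0.2,0,0,0],[-0.85,-0.8,0.2,0,0,0]],
])

```text
clock: 2.1
eef_pos: [0.6443, 0.1897, 0.222]
ee_rot: [3.141, -0.002, -3.14]
ft_force: [-0.6, 1.4, 0.5]
gripper_width: 0.0852
gripper_force: 0.0
```

```bash
python3 - <<'E'
from h import *
print(readout.state()["eef_pos"]); cv2.imwrite("pics/w1.png",viewer.get_image("wrist")[:,:,::-1])
E
```

```text
[0.64428662 0.18965751 0.22195167]
```

View pics/w1.png

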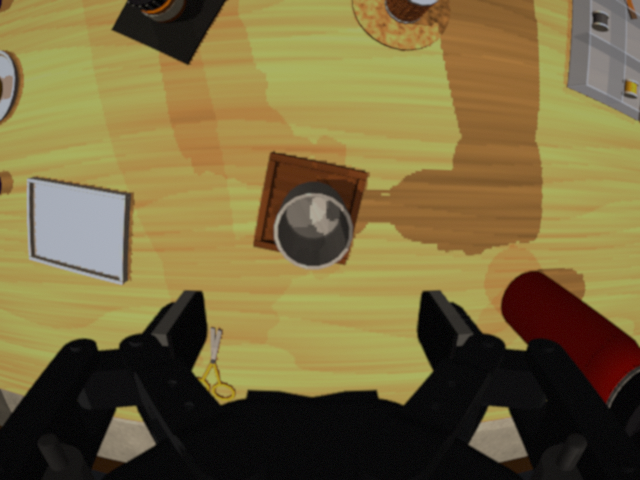

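The wrist view shows the cup rim centred at (313,229), the tray corners around centre (310,208), and the spare tray's corners at (28,178), (131,194), (126,282) and (30,255).

```bash
python3 - <<'E'
from h import *
print(at("wrist",313,229.5,.085), np.mean([at("wrist",*p,.014) for p in [(272,152),(368,172),(347,265),(255,245)]],0),np.mean([at("wrist",*p,.014) for p in [(28,178),(131,194),(126,282),(30,255)]],0))
E
```

```text
[0.64649986 0.18976571] [0.64596094 0.18769106] [ 0.66306308 -0.07321715]
```

Call:
arm_command([
  [[-0.02,-0.02,0.9,0,0,0],[-0.02,-0.02,0.9,0,0,0],[-0.02,-0.02,0.9,0,0,0]],
])

```text
clock: 2.52
eef_pos: [0.6441, 0.187, 0.1297]
ee_rot: [-3.141, -0.006, -3.139]
ft_force: [0.4, -0.2, -0.7]
gripper_width: 0.0855
gripper_force: 0.0
```

Call:
arm_command([
  [[0,0,0.4,0,0,0],[0,0,0.8,0,0,0],[0,0,0.8,0,0,0],[0,0,0.8,0,0,0]],
])

```text
clock: 3.02
eef_pos: [0.6493, 0.1866, 0.0552]
ee_rot: [3.141, 0.004, -3.141]
ft_force: [0.4, -0.7, -0.0]
gripper_width: 0.0851
gripper_force: 0.0
```

Call:
arm_command([
  [[0,0,0,0,0,0],[0,0,0,0,0,0],[0,0,0,0,0,0],[0,0,0,0,0,0],[0,0,0,0,0,0],[0,0,0,0,0,0]],
], grip=-1, force=40)

```text
clock: 3.78
eef_pos: [0.65, 0.1866, 0.0555]
ee_rot: [3.139, 0.005, -3.141]
ft_force: [-1.2, 1.8, 5.4]
gripper_width: 0.0591
gripper_force: 43.1
```

Call:
arm_command([
  [[0,0,-0.25,0,0,0],[0,0,-0.6,0,0,0],[0,0,-0.6,0,0,0]],
])

```text
clock: 4.15
eef_pos: [0.651, 0.1861, 0.1168]
ee_rot: [3.14, 0.008, -3.142]
ft_force: [1.0, -0.2, -0.9]
gripper_width: 0.0591
gripper_force: 43.7
```

Call:
arm_command([
  [[-0.05,-0.4,0,0,0,0],[-0.05,-0.9,0,0,0,0],[-0.05,-0.9,0,0,0,0]],
])

```text
clock: 4.53
eef_pos: [0.652, 0.0924, 0.1112]
ee_rot: [-3.141, -0.002, 3.137]
ft_force: [-0.4, 0.4, -1.5]
gripper_width: 0.0591
gripper_force: 43.9
```

Call:
arm_command([
  [[-0.05,-0.5,0,0,0,0],[-0.05,-0.9,0,0,0,0],[-0.05,-0.9,0,0,0,0]],
])

```text
clock: 4.9
eef_pos: [0.6574, 0.0037, 0.1115]
ee_rot: [-3.142, -0.001, 3.138]
ft_force: [0.5, -0.2, -1.3]
gripper_width: 0.0587
gripper_force: 44.2
```

Call:
arm_command([
  [[-0.05,-0.4,0,0,0,0],[-0.05,-0.8,0,0,0,0],[-0.05,-0.8,0,0,0,0],[-0.05,-0.8,0,0,0,0]],
])

```text
clock: 5.4
eef_pos: [0.6624, -0.073, 0.1117]
ee_rot: [3.14, -0.001, -3.141]
ft_force: [0.2, 1.1, -2.6]
gripper_width: 0.0591
gripper_force: 44.3
```

Call:
arm_command([
  [[0,0,0.3,0,0,0],[0,0,0.5,0,0,0],[0,0,0.57,0,0,0],[0,0,0.57,0,0,0],[0,0,0.57,0,0,0]],
])

```text
clock: 6.02
eef_pos: [0.6626, -0.0734, 0.0556]
ee_rot: [3.14, -0.0, -3.14]
ft_force: [-2.0, 1.8, 2.5]
gripper_width: 0.0592
gripper_force: 44.6
```

Call:
arm_command([
  [[0,0,0,0,0,0],[0,0,0,0,0,0],[0,0,0,0,0,0],[0,0,-0.4,0,0,0],[0,0,-1,0,0,0],[0,0,-1,0,0,0]],
], grip=1)

```text
clock: 6.78
eef_pos: [0.6675, -0.0755, 0.1621]
ee_rot: [-3.139, 0.012, -3.142]
ft_force: [0.3, -0.3, 0.2]
gripper_width: 0.0852
gripper_force: 0.0
```

Call:
arm_command([
  [[0.54,0.87,-0.2,0,0,0],[0.54,0.87,-0.2,0,0,0],[0.54,0.87,-0.2,0,0,0]],
])

```text
clock: 7.15
eef_pos: [0.607, 0.0147, 0.1752]
ee_rot: [3.141, -0.001, -3.138]
ft_force: [0.4, -0.6, -0.8]
gripper_width: 0.0856
gripper_force: 0.0
```

Call:
arm_command([
  [[0.54,0.87,-0.2,0,0,0],[0.54,0.87,-0.2,0,0,0],[0.54,0.87,-0.2,0,0,0]],
])

```text
clock: 7.52
eef_pos: [0.5539, 0.1008, 0.1953]
ee_rot: [-3.142, -0.0, -3.139]
ft_force: [-0.3, -0.4, -0.8]
gripper_width: 0.0857
gripper_force: 0.0
```

Call:
arm_command([
  [[0.54,0.87,0,0,0,0],[0.54,0.87,0,0,0,0],[0.54,0.87,0,0,0,0]],
])

```text
clock: 7.9
eef_pos: [0.5001, 0.1871, 0.1945]
ee_rot: [-3.141, -0.001, -3.139]
ft_force: [-0.0, -0.3, 0.3]
gripper_width: 0.0851
gripper_force: 0.0
```

Call:
arm_command([
  [[0.54,0.87,0,0,0,0],[0.54,0.87,0,0,0,0],[0.54,0.87,0,0,0,0],[0.54,0.87,0,0,0,0]],
])

```text
clock: 8.4
eef_pos: [0.4481, 0.2725, 0.195]
ee_rot: [-3.141, 0.001, 3.14]
ft_force: [-0.1, -0.9, 0.3]
gripper_width: 0.0854
gripper_force: 0.0
```

```bash
python3 - <<'E'
from h import *
print(readout.state()["eef_pos"]); cv2.imwrite("pics/w2.png",viewer.get_image("wrist")[:,:,::-1])
E
```

```text
[0.44809238 0.27251337 0.19500275]
```

View pics/w2.png

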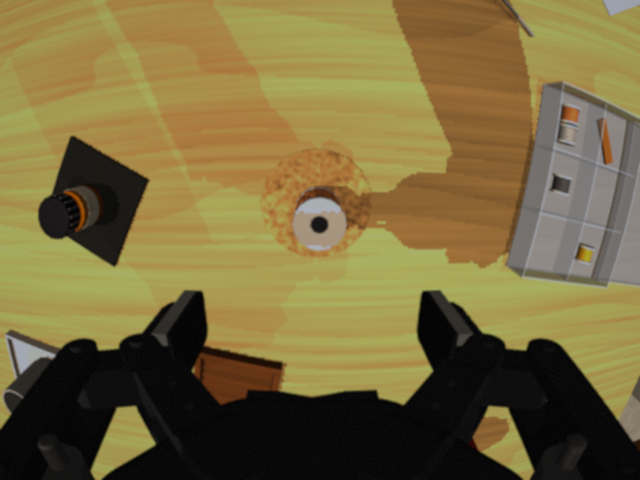

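The wrist view shows the spool's top at (320,224) and the coaster centred at about (316,203). The pad and jar are on the left, at (75,212).

```bash
python3 - <<'E'
from h import *
print(at("wrist",320,224.5,.065),np.mean([at("wrist",*p,.005) for p in [(260.5,203),(371,203),(316,147.5),(316,259.5)]],0),np.mean([at("wrist",*p,.005) for p in [(72,137),(148,180),(116,265)]],0))
E
```

```text
[0.4449682  0.27718005] [0.44132496 0.27482548] [0.42861895 0.0744198 ]
```

Call:
arm_command([
  [[0.03,0.04,0.5,0,0,0],[0.03,0.04,0.9,0,0,0],[0.03,0.04,0.9,0,0,0]],
])

```text
clock: 8.82
eef_pos: [0.4416, 0.2749, 0.1021]
ee_rot: [-3.138, -0.007, 3.14]
ft_force: [-0.5, 0.0, 0.3]
gripper_width: 0.0851
gripper_force: 0.0
```

Call:
arm_command([
  [[0,0,0.4,0,0,0],[0,0,0.73,0,0,0],[0,0,0.73,0,0,0],[0,0,0.73,0,0,0]],
])

```text
clock: 9.32
eef_pos: [0.4458, 0.278, 0.0344]
ee_rot: [3.14, 0.003, 3.141]
ft_force: [0.5, 0.2, 0.6]
gripper_width: 0.0854
gripper_force: 0.0
```

Call:
arm_command([
  [[0,0,0,0,0,0],[0,0,0,0,0,0],[0,0,0,0,0,0],[0,0,0,0,0,0],[0,0,0,0,0,0],[0,0,0,0,0,0]],
], grip=-1, force=35)

```text
clock: 10.07
eef_pos: [0.4445, 0.2779, 0.0334]
ee_rot: [3.141, 0.002, -3.141]
ft_force: [-1.6, -0.5, 6.8]
gripper_width: 0.0392
gripper_force: 35.2
```

Call:
arm_command([
  [[0,0,-0.25,0,0,0],[0,0,-0.6,0,0,0],[0,0,-0.6,0,0,0]],
])

```text
clock: 10.45
eef_pos: [0.446, 0.2787, 0.095]
ee_rot: [3.139, 0.005, -3.141]
ft_force: [0.9, 0.6, -0.3]
gripper_width: 0.0396
gripper_force: 35.4
```

Call:
arm_command([
  [[-0.4,-0.2,0,0,0,0],[-1,-0.47,0,0,0,0],[-1,-0.47,0,0,0,0],[-1,-0.47,0,0,0,0]],
])

```text
clock: 10.95
eef_pos: [0.5426, 0.2301, 0.0909]
ee_rot: [-3.141, -0.003, 3.141]
ft_force: [-0.7, 0.3, -1.0]
gripper_width: 0.0391
gripper_force: 35.5
```

Call:
arm_command([
  [[-0.5,-0.23,0,0,0,0],[-1,-0.47,0,0,0,0],[-1,-0.47,0,0,0,0],[-1,-0.47,0,0,0,0],[-1,-0.47,0,0,0,0]],
])

```text
clock: 11.58
eef_pos: [0.6413, 0.1845, 0.0917]
ee_rot: [-3.141, -0.003, -3.14]
ft_force: [-0.1, 0.5, -0.6]
gripper_width: 0.0396
gripper_force: 35.5
```

```bash
python3 - <<'E'
from h import *
print(readout.state()["eef_pos"]); cv2.imwrite("pics/w3.png",viewer.get_image("wrist")[:,:,::-1])
E
```

```text
[0.64133342 0.18447624 0.09170366]
```

View pics/w3.png

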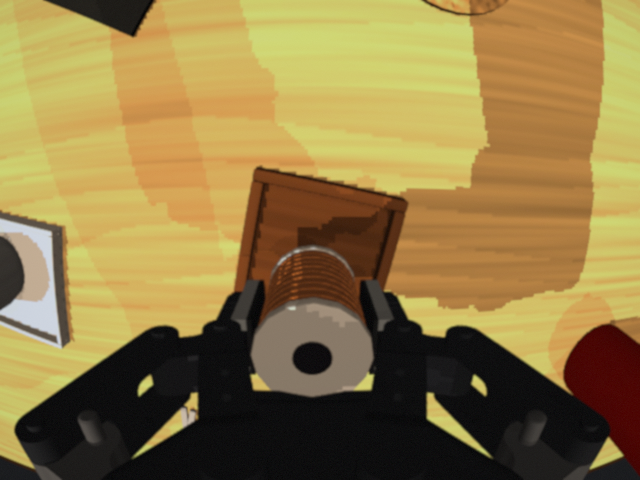

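```bash
python3 - <<'E'
from h import *
a,b=at("wrist",257,167,.014),at("wrist",407,201,.014); d=a-b; print(a,b,np.linalg.norm(d)); n=np.array([-d[1],d[0]])/np.linalg.norm(d); n*=np.sign(n[0]); print((a+b)/2+.046*n, readout.state()["eef_pos"])
print(at("wrist",312,355,.122-.0))
E
```

```text
[0.59161982 0.15225248] [0.61090014 0.23916514] 0.08902550469531796
[0.64616826 0.18574655] [0.64166271 0.18448389 0.09193815]
[0.64210173 0.18353391]
```

Call:
arm_command([
  [[-0.04,0.015,0.2,0,0,0],[-0.04,0.015,0.4,0,0,0],[-0.04,0.015,0.55,0,0,0],[-0.04,0.015,0.59,0,0,0],[-0.04,0.015,0.59,0,0,0],[-0.04,0.015,0.59,0,0,0]],
])

```text
clock: 12.38
eef_pos: [0.6463, 0.185, 0.0331]
ee_rot: [-3.141, -0.003, -3.141]
ft_force: [-3.5, 0.1, 5.4]
gripper_width: 0.0392
gripper_force: 35.8
```

Call:
arm_command([
  [[0,0,0,0,0,0],[0,0,0,0,0,0],[0,0,0,0,0,0],[0,0,-0.4,0,0,0],[0,0,-1,0,0,0],[0,0,-1,0,0,0]],
], grip=1)

```text
clock: 13.12
eef_pos: [0.6526, 0.186, 0.14]
ee_rot: [3.139, 0.012, -3.141]
ft_force: [0.7, 0.3, 0.1]
gripper_width: 0.0853
gripper_force: 0.0
```

Call:
arm_command([
  [[-0.05,-0.86,0,0,0,0],[-0.05,-0.86,0,0,0,0],[-0.05,-0.86,0,0,0,0]],
])

```text
clock: 13.5
eef_pos: [0.6523, 0.0974, 0.1324]
ee_rot: [3.141, -0.001, 3.139]
ft_force: [-0.3, 0.6, -0.8]
gripper_width: 0.0853
gripper_force: 0.0
```

Call:
arm_command([
  [[-0.05,-0.86,0,0,0,0],[-0.05,-0.86,0,0,0,0],[-0.05,-0.86,0,0,0,0]],
])

```text
clock: 13.88
eef_pos: [0.6577, 0.0124, 0.1328]
ee_rot: [3.141, -0.001, 3.14]
ft_force: [0.7, 0.5, -0.1]
gripper_width: 0.0853
gripper_force: 0.0
```

Call:
arm_command([
  [[-0.05,-0.86,0,0,0,0],[-0.05,-0.86,0,0,0,0],[-0.05,-0.86,0,0,0,0],[-0.05,-0.86,0,0,0,0]],
])

```text
clock: 14.38
eef_pos: [0.6625, -0.0713, 0.1331]
ee_rot: [3.14, -0.001, -3.14]
ft_force: [0.1, 0.4, -0.9]
gripper_width: 0.0854
gripper_force: 0.0
```

```bash
python3 - <<'E'
from h import *
print(readout.state()["eef_pos"]); cv2.imwrite("pics/w4.png",viewer.get_image("wrist")[:,:,::-1])
E
```

```text
[ 0.66252092 -0.07134755  0.13305015]
```

View pics/w4.png

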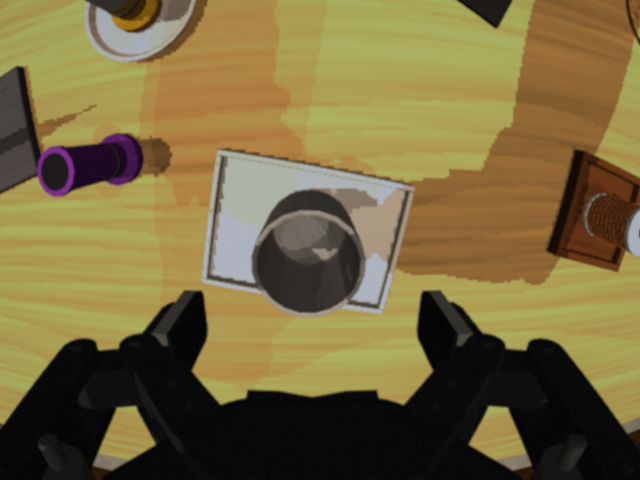

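The cup is upright in the spare tray with its rim centred at about (309,261), and the spool stands in the wooden tray on the right.

```bash
python3 - <<'E'
from h import *
print(at("wrist",308.5,261,.085))
E
```

```text
[ 0.65814793 -0.07389326]
```

Call:
arm_command([
  [[0,-0.02,0.4,0,0,0],[0,-0.02,0.78,0,0,0],[0,-0.02,0.78,0,0,0],[0,-0.02,0.78,0,0,0]],
])

```text
clock: 14.92
eef_pos: [0.6636, -0.0742, 0.0565]
ee_rot: [-3.141, 0.001, -3.14]
ft_force: [-0.2, -0.6, 2.0]
gripper_width: 0.0854
gripper_force: 0.0
```

Call:
arm_command([
  [[0,0,0,0,0,0],[0,0,0,0,0,0],[0,0,0,0,0,0],[0,0,0,0,0,0],[0,0,0,0,0,0],[0,0,0,0,0,0]],
], grip=-1, force=40)

```text
clock: 15.68
eef_pos: [0.6647, -0.0749, 0.0578]
ee_rot: [3.142, 0.004, -3.141]
ft_force: [-0.2, 0.7, 4.9]
gripper_width: 0.0591
gripper_force: 43.7
```

Call:
arm_command([
  [[0,0,-0.25,0,0,0],[0,0,-0.7,0,0,0],[0,0,-0.7,0,0,0]],
])

```text
clock: 16.05
eef_pos: [0.6663, -0.0758, 0.1302]
ee_rot: [-3.139, 0.009, -3.142]
ft_force: [0.8, 0.5, -2.2]
gripper_width: 0.0593
gripper_force: 43.7
```

Call:
arm_command([
  [[0.27,0.43,0,0,0,0],[0.54,0.87,0,0,0,0],[0.54,0.87,0,0,0,0]],
])

```text
clock: 16.42
eef_pos: [0.6047, 0.0148, 0.1235]
ee_rot: [3.141, -0.006, -3.138]
ft_force: [0.0, -0.5, -2.3]
gripper_width: 0.0592
gripper_force: 43.9
```

Call:
arm_command([
  [[0.27,0.43,0,0,0,0],[0.54,0.87,0,0,0,0],[0.54,0.87,0,0,0,0]],
])

```text
clock: 16.8
eef_pos: [0.552, 0.1007, 0.1241]
ee_rot: [-3.142, -0.003, -3.138]
ft_force: [0.6, -0.1, -1.9]
gripper_width: 0.0588
gripper_force: 44.2
```

Call:
arm_command([
  [[0.27,0.43,0,0,0,0],[0.54,0.87,0,0,0,0],[0.54,0.87,0,0,0,0]],
])

```text
clock: 17.18
eef_pos: [0.4993, 0.1871, 0.1246]
ee_rot: [-3.141, -0.002, -3.138]
ft_force: [0.3, -1.1, -1.6]
gripper_width: 0.0591
gripper_force: 44.4
```

Call:
arm_command([
  [[0.27,0.43,0,0,0,0],[0.54,0.85,0,0,0,0],[0.54,0.85,0,0,0,0],[0.54,0.85,0,0,0,0],[0.54,0.85,0,0,0,0]],
])

```text
clock: 17.8
eef_pos: [0.448, 0.2699, 0.1253]
ee_rot: [-3.141, 0.001, 3.14]
ft_force: [-0.3, -0.2, -1.5]
gripper_width: 0.0589
gripper_force: 44.6
```

```bash
python3 - <<'E'
from h import *
print(readout.state()["eef_pos"]); cv2.imwrite("pics/w5.png",viewer.get_image("wrist")[:,:,::-1])
E
```

```text
[0.44801065 0.26988426 0.12526314]
```

View pics/w5.png

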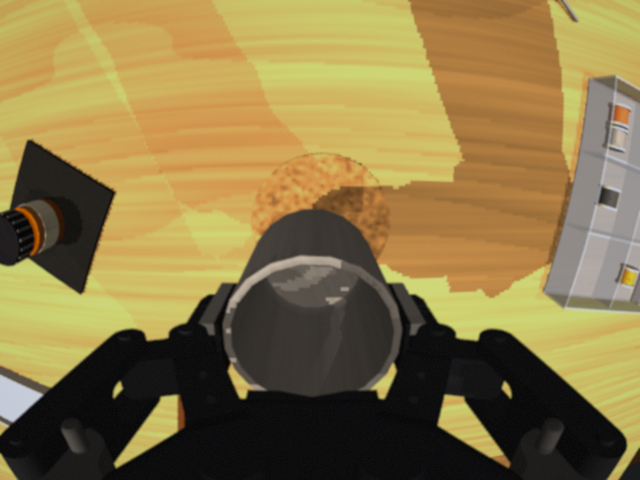

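```bash
python3 - <<'E'
from h import *
P=np.array([at("wrist",*p,.005) for p in [(320,153),(251,212),(390,215),(284,162),(358,162),(262,180)]])
A=np.c_[2*P,np.ones(len(P))]; s=np.linalg.lstsq(A,(P**2).sum(1),rcond=None)[0]; print(P[0]+[.049,0],(P[1]+P[2])/2,s[:2],np.sqrt(s[2]+s[:2]@s[:2]))
print([at("wrist",*p,.1545) for p in [(316,257),(224,325),(402,325)]])
E
```

```text
[0.44151048 0.27453285] [0.4342273 0.275202 ] [0.44137529 0.27481465] 0.049569583785356745
[array([0.41458823, 0.27023645]), array([0.4378448 , 0.24078739]), array([0.4380066 , 0.29791822])]
```

Call:
arm_command([
  [[0.03,0.045,0.25,0,0,0],[0.03,0.045,0.5,0,0,0],[0.03,0.045,0.65,0,0,0],[0.03,0.045,0.69,0,0,0],[0.03,0.045,0.69,0,0,0],[0.03,0.045,0.69,0,0,0]],
])

```text
clock: 18.6
eef_pos: [0.4437, 0.2748, 0.0577]
ee_rot: [-3.141, -0.001, 3.141]
ft_force: [-4.4, -1.8, 8.2]
gripper_width: 0.0591
gripper_force: 44.8
```

Call:
arm_command([
  [[0,0,0,0,0,0],[0,0,0,0,0,0],[0,0,0,0,0,0],[0,0,-0.4,0,0,0],[0,0,-1,0,0,0],[0,0,-1,0,0,0]],
], grip=1)

```text
clock: 19.35
eef_pos: [0.4479, 0.2775, 0.1617]
ee_rot: [3.137, 0.01, -3.141]
ft_force: [1.0, -0.4, 0.5]
gripper_width: 0.0855
gripper_force: 0.0
```

Call:
arm_command([
  [[0.01,-0.77,0,0,0,0],[0.01,-0.77,0,0,0,0],[0.01,-0.77,0,0,0,0]],
])

```text
clock: 19.73
eef_pos: [0.4423, 0.1979, 0.1556]
ee_rot: [3.141, -0.001, 3.14]
ft_force: [0.3, -0.9, -0.1]
gripper_width: 0.0853
gripper_force: 0.0
```

Call:
arm_command([
  [[0.01,-0.77,0,0,0,0],[0.01,-0.77,0,0,0,0],[0.01,-0.77,0,0,0,0]],
])

```text
clock: 20.1
eef_pos: [0.442, 0.1217, 0.1561]
ee_rot: [3.141, -0.0, 3.141]
ft_force: [-0.1, -0.0, 0.5]
gripper_width: 0.0852
gripper_force: 0.0
```

Call:
arm_command([
  [[0.01,-0.77,0,0,0,0],[0.01,-0.77,0,0,0,0],[0.01,-0.77,0,0,0,0],[0.01,-0.77,0,0,0,0]],
])

```text
clock: 20.6
eef_pos: [0.4409, 0.0457, 0.1563]
ee_rot: [3.141, -0.0, -3.14]
ft_force: [0.2, -0.5, -0.5]
gripper_width: 0.0855
gripper_force: 0.0
```

```bash
python3 - <<'E'
from h import *
print(readout.state()["eef_pos"]); cv2.imwrite("pics/w6.png",cv2.convertScaleAbs(viewer.get_image("wrist")[:,:,::-1],alpha=1.7))
E
```

```text
[0.44090437 0.04574876 0.15625554]
```

View pics/w6.png

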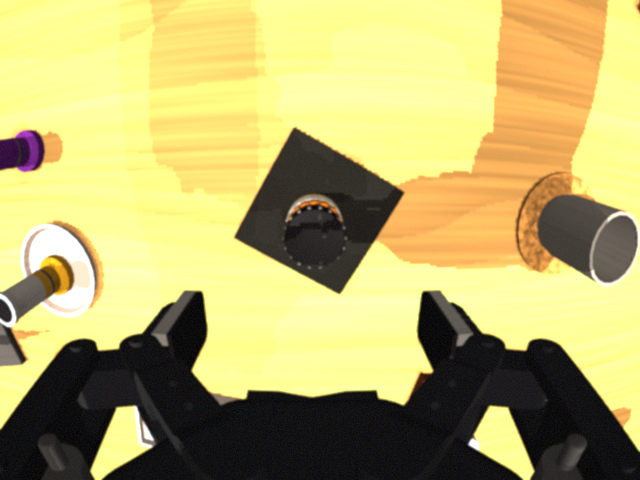

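The pad's corners are at (295,128), (404,192), (340,293) and (235,237), and the jar's cap is at (315,238). The cup stands on the coaster on the right.

```bash
python3 - <<'E'
from h import *
print(at("wrist",315.5,238,.065),np.mean([at("wrist",*p,.005) for p in [(295,128),(404,192),(340,293),(235,237)]],0))
E
```

```text
[0.4366522  0.04708906] [0.43487351 0.05021837]
```

Call:
arm_command([
  [[0.03,0,0.4,0,0,0],[0.03,0,0.7,0,0,0],[0.03,0,0.7,0,0,0]],
])

```text
clock: 21.02
eef_pos: [0.4351, 0.0456, 0.0843]
ee_rot: [3.141, -0.006, -3.14]
ft_force: [-0.8, -0.6, 0.5]
gripper_width: 0.0852
gripper_force: 0.0
```

Call:
arm_command([
  [[0,0,0.3,0,0,0],[0,0,0.53,0,0,0],[0,0,0.53,0,0,0],[0,0,0.53,0,0,0]],
])

```text
clock: 21.52
eef_pos: [0.4392, 0.0448, 0.0347]
ee_rot: [-3.142, 0.002, -3.141]
ft_force: [0.3, 0.5, 0.7]
gripper_width: 0.0855
gripper_force: 0.0
```

Call:
arm_command([
  [[0,0,0,0,0,0],[0,0,0,0,0,0],[0,0,0,0,0,0],[0,0,0,0,0,0],[0,0,0,0,0,0],[0,0,0,0,0,0]],
], grip=-1, force=35)

```text
clock: 22.28
eef_pos: [0.4383, 0.0447, 0.0342]
ee_rot: [3.141, 0.001, -3.141]
ft_force: [-1.5, 1.3, 4.9]
gripper_width: 0.0386
gripper_force: 34.7
```

Call:
arm_command([
  [[0,0,-0.25,0,0,0],[0,0,-0.6,0,0,0],[0,0,-0.6,0,0,0]],
])

```text
clock: 22.65
eef_pos: [0.4404, 0.0444, 0.0958]
ee_rot: [-3.141, 0.006, -3.141]
ft_force: [0.9, -0.6, -1.3]
gripper_width: 0.0384
gripper_force: 35.7
```

Call:
arm_command([
  [[-0.35,-0.2,0,0,0,0],[-0.75,-0.4,0,0,0,0],[-0.75,-0.4,0,0,0,0]],
])

```text
clock: 23.02
eef_pos: [0.5157, 0.0031, 0.0929]
ee_rot: [-3.141, 0.002, 3.14]
ft_force: [-0.6, 0.1, -1.5]
gripper_width: 0.0386
gripper_force: 35.7
```

Call:
arm_command([
  [[-0.35,-0.2,0,0,0,0],[-0.75,-0.4,0,0,0,0],[-0.75,-0.4,0,0,0,0]],
])

```text
clock: 23.4
eef_pos: [0.5896, -0.0365, 0.0925]
ee_rot: [-3.141, 0.001, 3.14]
ft_force: [-0.3, 0.8, -1.0]
gripper_width: 0.0384
gripper_force: 35.7
```

Call:
arm_command([
  [[-0.35,-0.2,0,0,0,0],[-0.75,-0.4,0,0,0,0],[-0.75,-0.4,0,0,0,0],[-0.75,-0.4,0,0,0,0]],
])

```text
clock: 23.9
eef_pos: [0.6603, -0.0744, 0.092]
ee_rot: [3.14, -0.004, -3.141]
ft_force: [-0.4, -0.2, -1.3]
gripper_width: 0.0387
gripper_force: 35.7
```

Call:
arm_command([
  [[0,0,0.25,0,0,0],[0,0,0.45,0,0,0],[0,0,0.55,0,0,0],[0,0,0.59,0,0,0],[0,0,0.59,0,0,0]],
])

```text
clock: 24.52
eef_pos: [0.6627, -0.0753, 0.0348]
ee_rot: [-3.142, 0.0, -3.141]
ft_force: [0.9, -0.6, -1.8]
gripper_width: 0.0388
gripper_force: 35.9
```

Call:
arm_command([
  [[0,0,0.012,0,0,0],[0,0,0.012,0,0,0]],
])

```text
clock: 24.78
eef_pos: [0.6635, -0.0755, 0.0342]
ee_rot: [-3.141, 0.002, -3.141]
ft_force: [-2.1, 0.2, 4.6]
gripper_width: 0.0388
gripper_force: 36.3
```

Call:
arm_command([
  [[0,0,0,0,0,0],[0,0,0,0,0,0],[0,0,0,0,0,0],[0,0,-0.4,0,0,0],[0,0,-1,0,0,0],[0,0,-1,0,0,0]],
], grip=1)

```text
clock: 25.52
eef_pos: [0.6675, -0.0764, 0.1397]
ee_rot: [-3.139, 0.012, -3.141]
ft_force: [0.7, 0.1, 1.0]
gripper_width: 0.0855
gripper_force: 0.0
```

Call:
arm_command([
  [[0.86,-0.6,-0.6,0,0,0],[0.86,-0.6,-0.6,0,0,0],[0.86,-0.6,-0.6,0,0,0]],
])

```text
clock: 25.9
eef_pos: [0.5756, -0.1372, 0.1949]
ee_rot: [-3.14, 0.002, 3.139]
ft_force: [0.3, 0.1, 0.2]
gripper_width: 0.0855
gripper_force: 0.0
```

Call:
arm_command([
  [[0.86,-0.64,0,0,0,0],[0.86,-0.64,0,0,0,0],[0.86,-0.64,0,0,0,0],[0.86,-0.64,0,0,0,0]],
])

```text
clock: 26.4
eef_pos: [0.4912, -0.199, 0.1923]
ee_rot: [3.141, -0.0, -3.141]
ft_force: [0.1, 0.7, 0.3]
gripper_width: 0.0851
gripper_force: 0.0
```

```bash
python3 - <<'E'
from h import *
print(readout.state()["eef_pos"]); cv2.imwrite("pics/w7.png",viewer.get_image("wrist")[:,:,::-1])
E
```

```text
[ 0.49121179 -0.199046    0.19225939]
```

View pics/w7.png

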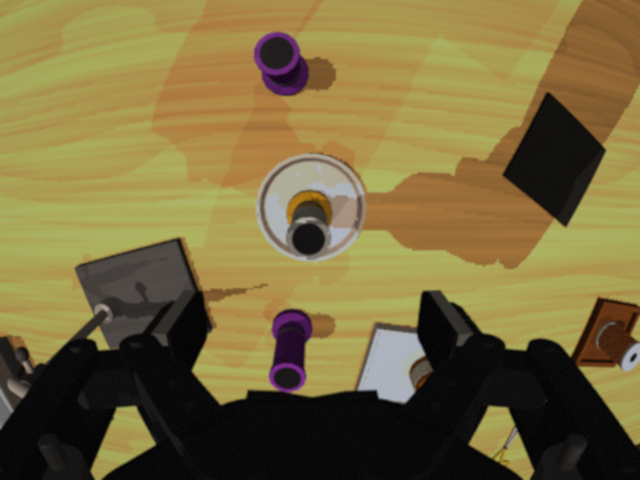

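The brass and aluminium stacker in the dish is at (308,238), with the dish rim centred at (311,207). The purple look-alikes are at (277,55) and (290,350), and the vise is at (150,290).

```bash
python3 - <<'E'
from h import *
print(at("wrist",308,239,.091),np.mean([at("wrist",*p,.013) for p in [(257,207),(366,207),(311.5,152.5),(311.5,261)]],0),at("wrist",200,290,.012),at("wrist",103,313,.15),at("wrist",103,313,.1))
E
```

```text
[ 0.49102914 -0.20235394] [ 0.4858555  -0.20008633] [ 0.56463353 -0.30571102] [ 0.52005753 -0.3241007 ] [ 0.54791862 -0.35969007]
```

Call:
arm_command([
  [[0,-0.03,0.4,0,0,0],[0,-0.03,0.8,0,0,0],[0,-0.03,0.8,0,0,0]],
])

```text
clock: 26.82
eef_pos: [0.4888, -0.2001, 0.1097]
ee_rot: [3.137, -0.007, -3.14]
ft_force: [0.2, 0.0, -0.6]
gripper_width: 0.0855
gripper_force: 0.0
```

Call:
arm_command([
  [[0,0,0.3,0,0,0],[0,0,0.63,0,0,0],[0,0,0.63,0,0,0],[0,0,0.63,0,0,0]],
])

```text
clock: 27.32
eef_pos: [0.4925, -0.2029, 0.0519]
ee_rot: [-3.14, 0.002, -3.141]
ft_force: [-0.3, -0.6, 0.2]
gripper_width: 0.0855
gripper_force: 0.0
```

Call:
arm_command([
  [[0,0,0,0,0,0],[0,0,0,0,0,0],[0,0,0,0,0,0],[0,0,0,0,0,0],[0,0,0,0,0,0],[0,0,0,0,0,0]],
], grip=-1, force=35)

```text
clock: 28.08
eef_pos: [0.491, -0.2025, 0.0505]
ee_rot: [-3.142, 0.0, -3.141]
ft_force: [-1.2, 1.2, 5.3]
gripper_width: 0.0261
gripper_force: 35.6
```

Call:
arm_command([
  [[0,0,-0.25,0,0,0],[0,0,-0.6,0,0,0],[0,0,-0.6,0,0,0]],
])

```text
clock: 28.45
eef_pos: [0.4928, -0.2037, 0.1124]
ee_rot: [-3.139, 0.005, -3.141]
ft_force: [0.4, -1.0, -1.3]
gripper_width: 0.0263
gripper_force: 35.4
```

Call:
arm_command([
  [[0.1,0.4,0,0,0,0],[0.19,0.83,0,0,0,0],[0.19,0.83,0,0,0,0]],
])

```text
clock: 28.82
eef_pos: [0.4687, -0.1166, 0.108]
ee_rot: [3.139, -0.005, -3.138]
ft_force: [0.3, -0.0, -1.5]
gripper_width: 0.0265
gripper_force: 35.3
```

Call:
arm_command([
  [[0.1,0.4,0,0,0,0],[0.19,0.83,0,0,0,0],[0.19,0.83,0,0,0,0]],
])

```text
clock: 29.2
eef_pos: [0.451, -0.0349, 0.1088]
ee_rot: [3.141, -0.003, -3.138]
ft_force: [0.4, -0.5, -0.2]
gripper_width: 0.0263
gripper_force: 35.4
```

Call:
arm_command([
  [[0.1,0.4,0,0,0,0],[0.19,0.83,0,0,0,0],[0.19,0.83,0,0,0,0],[0.19,0.83,0,0,0,0]],
])

```text
clock: 29.7
eef_pos: [0.4344, 0.0456, 0.1099]
ee_rot: [-3.141, 0.0, 3.141]
ft_force: [1.1, 0.5, 0.2]
gripper_width: 0.026
gripper_force: 35.4
```

Call:
arm_command([
  [[0,0,0.25,0,0,0],[0,0,0.45,0,0,0],[0,0,0.55,0,0,0],[0,0,0.585,0,0,0],[0,0,0.585,0,0,0]],
])

```text
clock: 30.32
eef_pos: [0.4342, 0.0461, 0.0518]
ee_rot: [-3.141, 0.0, 3.141]
ft_force: [0.5, -0.7, -1.6]
gripper_width: 0.0257
gripper_force: 35.4
```

Call:
arm_command([
  [[0,0.015,0.01,0,0,0],[0,0.015,0.015,0,0,0],[0,0.015,0.015,0,0,0]],
])

```text
clock: 30.7
eef_pos: [0.4342, 0.0482, 0.0505]
ee_rot: [-3.142, 0.001, -3.141]
ft_force: [-1.1, 0.2, 0.1]
gripper_width: 0.0264
gripper_force: 35.5
```

Call:
arm_command([
  [[0,0,0.007,0,0,0],[0,0,0.007,0,0,0]],
])

```text
clock: 30.95
eef_pos: [0.4343, 0.0482, 0.0505]
ee_rot: [3.142, 0.001, -3.141]
ft_force: [-1.5, 1.0, 6.9]
gripper_width: 0.026
gripper_force: 36.4
```

Call:
arm_command([
  [[0,0,0,0,0,0],[0,0,0,0,0,0],[0,0,0,0,0,0],[0,0,-0.4,0,0,0],[0,0,-1,0,0,0],[0,0,-1,0,0,0]],
], grip=1)

```text
clock: 31.7
eef_pos: [0.4382, 0.0479, 0.1541]
ee_rot: [-3.141, 0.011, -3.141]
ft_force: [0.8, 0.4, -0.2]
gripper_width: 0.0857
gripper_force: 0.0
```

Call:
arm_command([
  [[-0.765,-0.41,0,0,0,0],[-0.765,-0.41,0,0,0,0],[-0.765,-0.41,0,0,0,0]],
])

```text
clock: 32.08
eef_pos: [0.5111, 0.0063, 0.1484]
ee_rot: [3.141, -0.001, 3.14]
ft_force: [0.2, -0.1, 0.2]
gripper_width: 0.0853
gripper_force: 0.0
```

Call:
arm_command([
  [[-0.765,-0.41,0,0,0,0],[-0.765,-0.41,0,0,0,0],[-0.765,-0.41,0,0,0,0]],
])

```text
clock: 32.45
eef_pos: [0.5864, -0.034, 0.1483]
ee_rot: [3.141, -0.002, 3.141]
ft_force: [-1.0, 0.3, -0.5]
gripper_width: 0.0855
gripper_force: 0.0
```

Call:
arm_command([
  [[-0.765,-0.41,0,0,0,0],[-0.765,-0.41,0,0,0,0],[-0.765,-0.41,0,0,0,0],[-0.765,-0.41,0,0,0,0]],
])

```text
clock: 32.95
eef_pos: [0.6608, -0.0736, 0.1487]
ee_rot: [3.141, -0.003, -3.141]
ft_force: [0.1, 0.4, 0.3]
gripper_width: 0.0853
gripper_force: 0.0
```

```bash
python3 - <<'E'
from h import *
print(readout.state()["eef_pos"]); cv2.imwrite("pics/w8.png",viewer.get_image("wrist")[:,:,::-1])
E
```

```text
[ 0.66084402 -0.07359989  0.14873013]
```

View pics/w8.png

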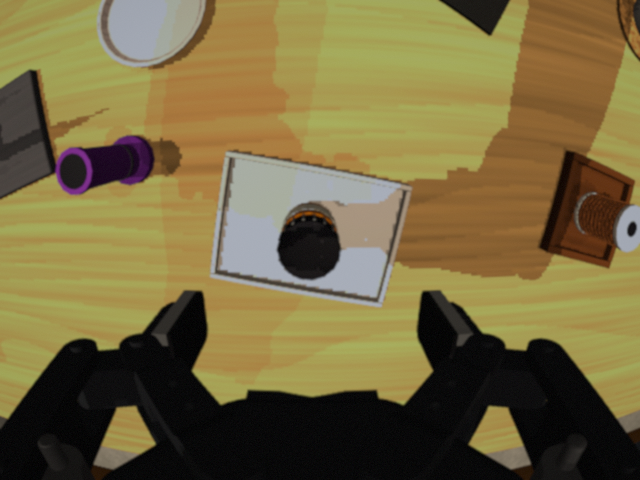

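The jar is upright in the spare tray with its cap at (310,247).

```bash
python3 - <<'E'
from h import *
print(at("wrist",309.5,247,.065))
E
```

```text
[ 0.66019644 -0.07596426]
```

Call:
arm_command([
  [[-0.01,-0.015,0.3,0,0,0],[-0.01,-0.015,0.6,0,0,0],[-0.01,-0.015,0.6,0,0,0]],
])

```text
clock: 33.38
eef_pos: [0.6602, -0.0749, 0.0866]
ee_rot: [3.14, -0.007, -3.141]
ft_force: [-0.3, 0.5, 0.1]
gripper_width: 0.0853
gripper_force: 0.0
```

Call:
arm_command([
  [[0,0,0.3,0,0,0],[0,0,0.54,0,0,0],[0,0,0.54,0,0,0],[0,0,0.54,0,0,0]],
])

```text
clock: 33.88
eef_pos: [0.6652, -0.0764, 0.0373]
ee_rot: [-3.141, 0.002, -3.141]
ft_force: [0.1, -0.2, 0.9]
gripper_width: 0.0855
gripper_force: 0.0
```

Call:
arm_command([
  [[0,0,0,0,0,0],[0,0,0,0,0,0],[0,0,0,0,0,0],[0,0,0,0,0,0],[0,0,0,0,0,0],[0,0,0,0,0,0]],
], grip=-1, force=35)

```text
clock: 34.62
eef_pos: [0.6651, -0.0766, 0.0365]
ee_rot: [-3.141, 0.002, -3.141]
ft_force: [-0.4, -0.6, 5.7]
gripper_width: 0.0387
gripper_force: 35.7
```

Call:
arm_command([
  [[0,0,-0.25,0,0,0],[0,0,-0.7,0,0,0],[0,0,-0.7,0,0,0]],
])

```text
clock: 35.0
eef_pos: [0.6674, -0.0771, 0.1094]
ee_rot: [-3.14, 0.008, -3.141]
ft_force: [0.9, -0.8, -0.8]
gripper_width: 0.0388
gripper_force: 35.4
```

Call:
arm_command([
  [[0.5,-0.1,0,0,0,0],[1,-0.4,0,0,0,0],[1,-0.4,0,0,0,0],[1,-0.4,0,0,0,0]],
])

```text
clock: 35.5
eef_pos: [0.564, -0.1164, 0.1047]
ee_rot: [3.141, -0.0, 3.141]
ft_force: [0.1, -0.4, -1.7]
gripper_width: 0.0387
gripper_force: 35.5
```

Call:
arm_command([
  [[0.5,-0.4,0,0,0,0],[0.77,-0.85,0,0,0,0],[0.77,-0.85,0,0,0,0],[0.77,-0.85,0,0,0,0]],
])

```text
clock: 36.0
eef_pos: [0.4887, -0.2015, 0.1055]
ee_rot: [3.141, 0.001, -3.141]
ft_force: [-0.6, 0.1, -1.0]
gripper_width: 0.0389
gripper_force: 35.7
```

Call:
arm_command([
  [[0,0,0.3,0,0,0],[0,0,0.5,0,0,0],[0,0,0.6,0,0,0],[0,0,0.68,0,0,0],[0,0,0.68,0,0,0],[0,0,0.68,0,0,0]],
])

```text
clock: 36.75
eef_pos: [0.4879, -0.2016, 0.038]
ee_rot: [-3.141, 0.001, -3.141]
ft_force: [0.5, 0.3, -0.1]
gripper_width: 0.0383
gripper_force: 35.8
```

Lower the last 1.5 mm.

Call:
arm_command([
  [[0,0,0.01,0,0,0],[0,0,0.02,0,0,0],[0,0,0.02,0,0,0]],
])

```text
clock: 37.12
eef_pos: [0.4876, -0.2017, 0.0365]
ee_rot: [-3.141, 0.001, -3.142]
ft_force: [-1.3, 0.2, 5.7]
gripper_width: 0.0382
gripper_force: 36.3
```

Call:
arm_command([
  [[0,0,0,0,0,0],[0,0,0,0,0,0],[0,0,0,0,0,0],[0,0,-0.4,0,0,0],[0,0,-1,0,0,0],[0,0,-1,0,0,0]],
], grip=1)

```text
clock: 37.88
eef_pos: [0.4914, -0.2037, 0.1407]
ee_rot: [-3.136, 0.01, -3.141]
ft_force: [0.2, 0.3, 0.4]
gripper_width: 0.0856
gripper_force: 0.0
```

Call:
arm_command([
  [[0,0,-1,0,0,0],[0,0,-1,0,0,0],[0,0,-1,0,0,0]],
])

```text
clock: 38.25
eef_pos: [0.4893, -0.2026, 0.2385]
ee_rot: [-3.138, 0.006, -3.141]
ft_force: [0.7, 0.7, -0.7]
gripper_width: 0.0851
gripper_force: 0.0
```

Call:
arm_command([
  [[0,0,-1,0,0,0],[0,0,-1,0,0,0],[0,0,-1,0,0,0],[0,0,-1,0,0,0]],
])

```text
clock: 38.75
eef_pos: [0.4865, -0.201, 0.3331]
ee_rot: [3.14, -0.003, -3.141]
ft_force: [-0.3, -0.7, -1.1]
gripper_width: 0.0854
gripper_force: 0.0
```

```bash
python3 - <<'E'
from h import *
a=viewer.get_image("side")[145:365,220:430,::-1]; a=cv2.convertScaleAbs(cv2.resize(a,None,fx=2.7,fy=2.7,interpolation=cv2.INTER_CUBIC),alpha=1.3)
cv2.imwrite("pics/s9.png",a)
b=viewer.get_image("top")[145:345,140:440,::-1]; cv2.imwrite("pics/t9.png",cv2.convertScaleAbs(cv2.resize(b,None,fx=2.6,fy=2.6,interpolation=cv2.INTER_CUBIC),alpha=1.6))
E
```

```text
(no output)
```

View pics/s9.png

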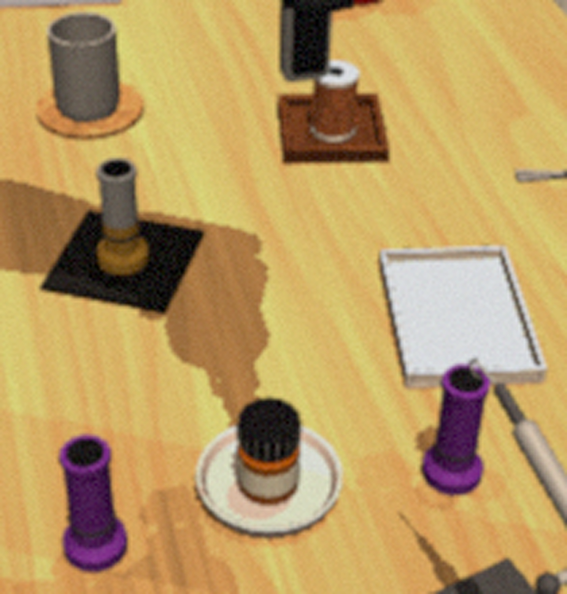

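All four stand upright on their own places, and the purple look-alikes and the vise haven't moved. Next I'll check the centring from the tops at (84,32), (117,169), (338,73) and (269,413).

```bash
python3 - <<'E'
from h import *
s=lambda u,v,z:at("side",219.7+u/2.7,144.7+v/2.7,z)
for n,u,v,z,ref in [("cup",84,32,.085,(91,108,.005)),("stk",117,169,.091,(124,262,.005)),("spool",338,73,.065,None),("jar",269,416,.065,(269,478,.013))]: print(n,s(u,v,z), s(*ref) if ref else (s(281,98,.014)+s(388,157,.014))/2)
E
```

```text
cup [0.44231951 0.26665446] [0.44291596 0.27024459]
stk [0.43459936 0.04722608] [0.43408776 0.04369721]
spool [0.64832105 0.18130544] [0.64444544 0.1759352 ]
jar [ 0.48621019 -0.20016816] [ 0.48561867 -0.20511408]
```

View pics/t9.png

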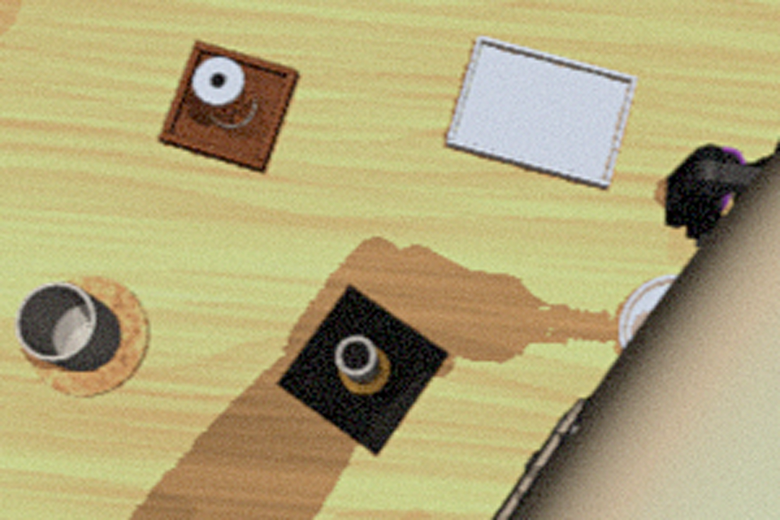

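The top view shows the spool's top at (218,81), the cup's at (57,321) and the stacker's at (357,356). By the side view each is within a few mm of its place's centre.

```bash
python3 - <<'E'
from h import *
t=lambda u,v,z:at("top",139.7+u/2.6,144.7+v/2.6,z)
print(t(218,81,.065)-t(229,106,.014),t(57,321,.085)-t(89,336,.005),t(357,356,.091)-t(363,370,.005)); r.job_done()
E
```

```text
[ 0.00250099 -0.00072295] [-0.00121643 -0.00110311] [-0.00044777 -0.00269748]
the job is handed in; nothing more can be done
```

The job is handed in: the cup, cement jar, hair stacker and spool stand upright in their own places, each within about 7 mm of centre by the side camera, and nothing touched the vise.

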